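# Home a length stop and set its handwheel to the mark with the play taken up

## Robot

A 7-joint arm with a two-finger parallel gripper is mounted at the origin on the work surface. World frame = base frame: x ahead of the robot, y to its left, z up, the work surface at z = 0. Lengths are in m, angles in rad, forces in N, time in s.
With the tool pointing down it reaches from about 0.425 to 0.925 m from the base axis. Payload 6.8 kg.
Tool frame: the origin (TCP) lies on the centre line of the jaws, within the pads' length; the fingertips stand bot.finger_overhang ahead of it and the grasp point (between the pads) lies 3 mm ahead of it (bot.finger_overhang is the distance from the TCP to the fingertips, in m); z points along the fingers, y is the direction in which the jaws open and shut (so a half turn about z gives the same grasp; the last joint's range is limited). The gripper opens to 85 mm and grips with 20 to 120 N. Pads are 22 mm wide; open, the fingers measure 114 mm over their backs; the gripper's body (76 mm by 85 mm) begins 54 mm behind the grasp point. The pads swing forward as they close: fully open they stand 13 mm farther back than shut.
Start: joints at [1.081, 0.477, 0.022, 1.555, -0.011, 1.109, -0.083], TCP at [0.252, -0.626, 0.253] pointing down, gripper open.
Joint ranges: [-2.96, 2.96], [-0.34, 2.1], [-1.41, 1.46], [0.24, 2.44], [-1.37, 4.51], [0.17, 1.92], [-2.96, 2.96]. Speed limits (rad/s): [2.39, 2.39, 3.14, 3.14, 3.14, 3.14, 3.14].

## Interface

Orientations are given as a unit quaternion [w, x, y, z].
In Python, from station import bot gives the robot as it stands.
- The arm moves only by the tool drive_tool, never from a script. Its argument "increments" is text: rows parted by semicolons, each of 4 numbers parted by spaces: the shift along the world's x, y, z in m, then the turn about the world's z in rad. In form: tx ty tz spin; .... A call has 1 to 12 rows; each row shifts and turns the commanded pose from where the row before left it; what a row does not reach is not made up. A row lasts 1/12 s, in which the tool goes at most 41.7 mm and 7.16 degrees, less where a joint would pass 70% of its speed; a pose out of reach is approached as far as the arm can. A call is refused whole if a number of a shift passes 0.0417 or a number of a turn 0.125, either way. A call with a gripper value outside its range is refused whole. "grip" is the opening, from 0 (shut) to 1 (fully open), set as the call begins (left out, the last holds). The fingers move at their own pace and stop on an object; "squeeze" is the grip in N (left out, the last holds). Time passes only in rows, so rows that do not move let the fingers close. It gives the time, the measured TCP pose, the force and the opening at its end, in the units of the state.
- bot.get_obs(): the state, without advancing time (a new reading comes with each control period).
- bot.read_camera(name): name is "scene" or "top"; returns the picture (400x640x3 uint8, red, green, blue); there is no depth.
- bot.calibration(name): a dict with "fx", "fy", "cx", "cy" (pixels), "camera_from_world" (4x4, takes a point from world to camera coordinates). Camera axes: x right, y down, z forward; pixel columns grow to the right and rows downward; lengths in m; the calibration is good to about 2 mm. A picture is of the moment at which its call begins. calibration takes no time and is no camera call.
- bot.hand_in(): hands the job in, once; it reports no verdict.
The state is a dict: "t": time; "q": joint angles; "joint_vel": joint speeds; "joint_torque": joint torques, N m; "eef_pos": TCP position; "tool_rot": TCP orientation; "contact_force": force on the tool from outside, world axes, zero at the start; "torque": the same for the moment, N m; "gripper_width": opening from 0.0 (shut) to 1.0 (fully open).
Only numpy, scipy, OpenCV 4.12 (cv2) and the standard library are available. Lean on these libraries where they do the work, as an engineer would, in place of code of your own. Each camera call takes 0.05 s, during which the arm holds its last target.

## Task

Using only the handwheel's crank handle, wind the saw bench's length stop clockwise (seen from above), past the pointer, until its carriage has the loose gauge block home against its anvil and just presses on it; feel for this and press only lightly. Then wind counter-clockwise until the wheel's index line stands at the fixed pointer, coming up to it in that direction only so that the play in the drive stays taken up, and let go. Leave everything else where it is.

Things in the scene. Friction and masses are not known exactly. Their poses are not given: they have to be found in the camera images.
- unit: Length-stop unit, fixed to the table: aluminium bed 260 (x) x 360 (y) x 12 mm, with a grey gear housing 120 x 120 mm, top 82 mm above the table, at x = -30 mm on the bed. Origin: centre of the bed's underside; z up.
- wheel: Flat aluminium handwheel, diameter 150 mm, disc 98 to 110 mm above the table, upright axis at unit x = -30, y = 0 mm. Origin on the axis, 88 mm above the table; z up; x axis along the one long black index line (short ticks elsewhere), at the start 0 to 0.30 rad clockwise of unit +x. Stays where it is left. It turns 1.7 to 2.2 rad clockwise of unit +x before the gauge block is pressed home.
- handle_mid (a point): Middle of the crank handle: upright black round handle, 22 mm diameter, 48 mm tall (112 to 160 mm above the table), this point 140 mm above the table. It stands on the wheel 58 mm from the axis, 2.09 rad clockwise of the index line, and spins freely on its own pin, so it can be held without turning the hand.
- spindle: Steel spindle, 18 mm diameter; its slotted end shows in the wheel's middle, top 129 mm above the table. x axis along the slot: equals wheel x when the play is taken up counter-clockwise; driven clockwise the wheel leads it by 0.30 rad. In this play the wheel turns almost freely (0.03 N m); beyond it the spindle follows and needs about 0.25 N m (4 to 5 N at the handle).
- pointer: Fixed steel pointer collar under the wheel; its upright tab with a black line stands just outside the wheel's rim, 81 to 95 mm from the wheel's axis, top 110 mm above the table. Origin on the wheel's axis; x axis points outward through the tab's line. It points 0.5 to 1.1 rad clockwise of unit +x. The wheel is at the mark when wheel x and pointer x coincide.
- gauge_center (a point): Centre of the loose aluminium gauge block, 34 (unit x) x 40 (unit y) x 36 mm, 0.13 kg, on the bed between the carriage and a fixed dark anvil; the face the carriage meets is 20 mm towards unit +y. It may stand 0 to 3 mm off the anvil and then slides home at 1 to 2 N; then resistance climbs steeply, some 30 N per mm of travel. 2 to 5 N more at the handle than plain winding is right; 7 N is too much.
- offcut: Bystander: wood offcut 30 x 55 x 22 mm lying on the bed; origin under its centre.
- washer_tin: Bystander: small round tin, 34 mm diameter, 22 mm tall, on the bed; origin under its centre.
- glue: Bystander: white bottle, 60 mm diameter, 170 mm tall; origin under its centre.
- driver: Bystander: screwdriver lying on the table.
- square: Bystander: carpenter's square lying on the table.
- tape: Bystander: tape measure 70 x 36 x 65 mm; origin under its centre.
- screw_jar: Bystander: jar, 70 mm diameter, 90 mm tall; origin under its centre.
- carriage: Steel block 56 x 50 x 40 mm on the bed at unit x = 85 mm, driven by the spindle: 20 mm per rad, clockwise = unit -y, towards the gauge block. 1 N at the handle gives about 2.9 N here. Origin: underside centre, 12 mm above the table; its flat front face, which meets the block, is 25 mm towards unit -y. A rack bar and a stop plate are fixed to it.

How it is judged:
By the outcome, as a careful person would: the job done as asked, in the order asked, and still so for the second after the job is handed in, with the robot touching nothing.
It also fails if it takes over 58 s, if anything falls off the work surface, if the arm or the gripper's body presses on something with over 40 N, if the wrist force passes 120 N, or if a joint passes its speed limit or range.

## Working session

There is one attempt and no reset: what is moved stays moved. The work goes in short steps, Python scripts to look and compute and a tool call to move; the robot and the scene stay as the last step left them, time stands still between calls to the robot, and variables do not carry over. Pictures are saved under pics/ and viewed, and the job is handed in when it is done.

Besides the shell and the picture viewer there is one more tool, called after "Call:" as name(argument=value, ...) on one line, values as JSON. drive_tool: Moves the arm, as the interface text tells. Its arguments: {"type":"object","properties":{"increments":{"type":"string"},"grip":{"type":"number"},"squeeze":{"type":"number"}},"required":["increments"]}

```bash
ls; mkdir -p pics; python3 - <<'E'
from station import bot
import cv2,numpy as np
o=bot.get_obs()
for k,v in o.items(): print(k,np.round(v,4))
print(bot.finger_overhang)
for n in("scene","top"):
    im=bot.read_camera(n); cv2.imwrite(f"pics/{n}0.png",im[:,:,::-1]); c=bot.calibration(n); print(n,c)
E
```

```text
pics
t 0.0
q [ 1.0809  0.4778  0.0224  1.5565 -0.0115  1.1093 -0.0831]
joint_vel [ 0.0021  0.0001 -0.0013 -0.0017  0.0015 -0.0011  0.0001]
joint_torque [ 0.00000e+00 -5.96457e+01  1.60800e+00 -2.81195e+01  1.25000e-02
  9.60000e-03  0.00000e+00]
eef_pos [ 0.2513 -0.6259  0.2523]
tool_rot [-9.000e-04  9.818e-01  1.897e-01 -3.000e-04]
contact_force [0.607  0.3731 0.1366]
torque [-0.0315  0.0201  0.0479]
gripper_width 1.0004
0.022
scene {'fx': 366.5235518107957, 'fy': 366.5235518107957, 'cx': 322.17126894229415, 'cy': 199.52770968696487, 'camera_from_world': array([[-0.39734493,  0.91761649, -0.00984788,  0.22749621],
       [ 0.72034234,  0.30523718, -0.62284603, -0.3221655 ],
       [-0.56852785, -0.25457856, -0.78228246,  1.34752745],
       [ 0.        ,  0.        ,  0.        ,  1.        ]])}
top {'fx': 473.6670157569564, 'fy': 473.6670157569564, 'cx': 320.56387883105066, 'cy': 199.39225481293312, 'camera_from_world': array([[ 5.94138677e-04, -9.99874719e-01,  1.58175270e-02,
        -1.99955325e-02],
       [-9.80302235e-01, -3.70636248e-03, -1.97468457e-01,
         5.72879395e-01],
       [ 1.97502344e-01, -1.53886335e-02, -9.80181623e-01,
         1.31819786e+00],
       [ 0.00000000e+00,  0.00000000e+00,  0.00000000e+00,
         1.00000000e+00]])}
```

View pics/scene0.png

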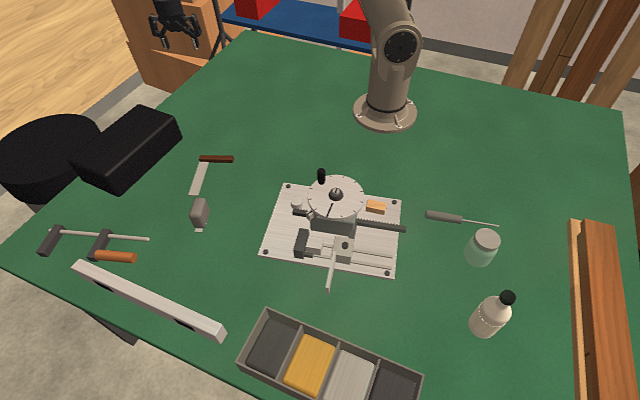

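View pics/top0.png

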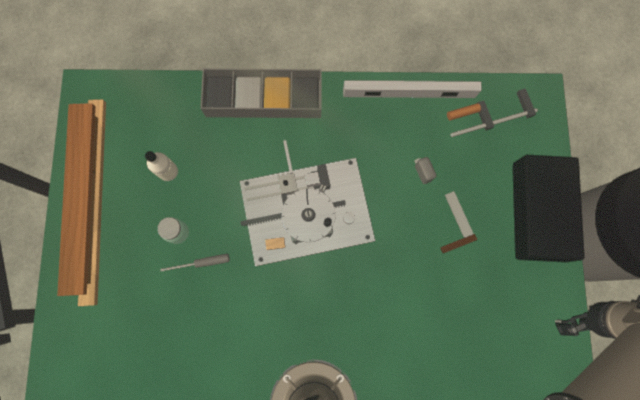

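```bash
python3 - <<'E'
import cv2
a=cv2.imread("pics/top0.png")[130:275,230:385]; cv2.imwrite("pics/topz.png",cv2.resize(a,None,fx=4,fy=4,interpolation=cv2.INTER_CUBIC))
a=cv2.imread("pics/scene0.png")[160:300,250:415]; cv2.imwrite("pics/scenez.png",cv2.resize(a,None,fx=4,fy=4,interpolation=cv2.INTER_CUBIC))
E
```

```text
(no output)
```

View pics/topz.png

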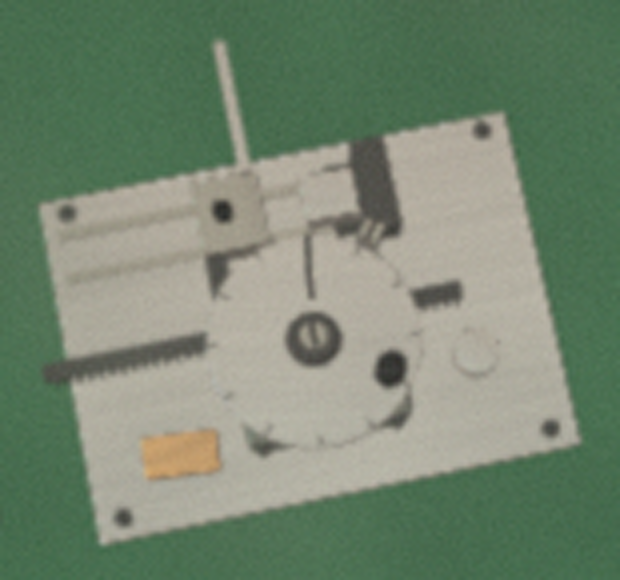

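View pics/scenez.png

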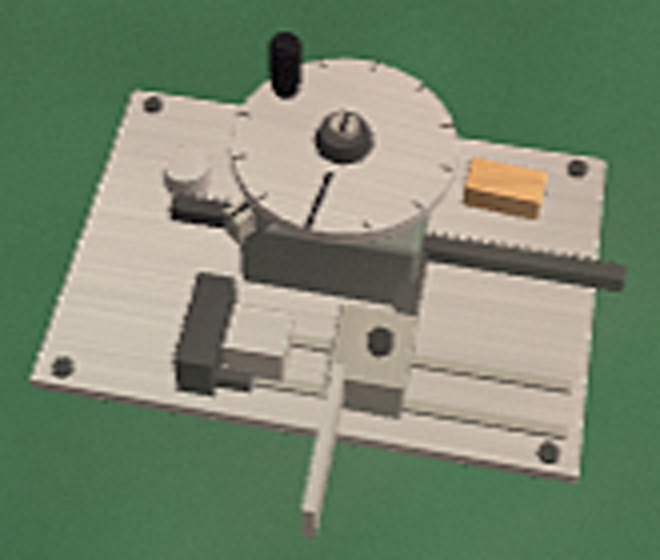

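```bash
cat > h.py <<'E'
import numpy as np,cv2
from station import bot
C={n:bot.calibration(n) for n in("top","scene")}
def ray(n,u,v):
    c=C[n];T=c["camera_from_world"];R=T[:3,:3];o=-R.T@T[:3,3]
    return o,R.T@np.array([(u-c["cx"])/c["fx"],(v-c["cy"])/c["fy"],1])
def onz(n,u,v,z):
    o,d=ray(n,u,v);return (o+d*(z-o[2])/d[2])[:2]
def proj(n,p):
    c=C[n];T=c["camera_from_world"];q=T[:3,:3]@np.asarray(p)+T[:3,3]
    return np.array([c["fx"]*q[0]/q[2]+c["cx"],c["fy"]*q[1]/q[2]+c["cy"]])
def ang(d): return np.arctan2(d[1],d[0])
E
python3 - <<'E'
from h import *
off={"top":(230,130),"scene":(250,160)}
bed={}
for n in off:
    im=cv2.imread(f"pics/{n}0.png");hsv=cv2.cvtColor(im,cv2.COLOR_BGR2HSV)
    ox,oy=off[n]
    s=im[oy:oy+145,ox:ox+165].astype(int)
    m=((s[...,2]-s[...,1])>-12).astype(np.uint8)
    m=cv2.morphologyEx(m,cv2.MORPH_OPEN,np.ones((7,7),np.uint8))
    cs,_=cv2.findContours(m,cv2.RETR_EXTERNAL,cv2.CHAIN_APPROX_NONE)
    c=max(cs,key=cv2.contourArea)
    r=cv2.approxPolyDP(cv2.convexHull(c),5,True)[:,0]+[ox,oy]
    print(n,r.tolist())
    for p in r: print(np.round(onz(n,*p,.012),4))
def z(n,x,y,h):
    u=(x+.5)/4-.5+off[n][0];v=(y+.5)/4-.5+off[n][1];return onz(n,u,v,h)
print("bolts top",[np.round(z("top",*p,.012),4).tolist() for p in((67,213),(482,130),(550,428),(123,517))])
print("bolts scene",[np.round(z("scene",*p,.012),4).tolist() for p in((548,453),(62,367),(152,104),(577,168))])
print("spindle",z("top",313,337,.125),z("scene",346,122,.129))
print("handle top",z("top",391,368,.155),z("scene",284,42,.160))
a=[z("top",310,297,.11),z("top",308,228,.11)];b=[z("scene",330,174,.11),z("scene",310,226,.11)]
print("line",a,ang(a[1]-a[0]),b,ang(b[1]-b[0]))
print("tab",z("top",372,232,.11),z("scene",240,218,.11))
E
```

```text
top [[356, 159], [373, 240], [255, 264], [241, 181]]
[ 0.7084 -0.1278]
[ 0.4602 -0.1745]
[0.3892 0.1716]
[0.6377 0.2206]
scene [[282, 184], [324, 170], [400, 200], [394, 279], [259, 256]]
[ 0.4676 -0.1788]
[ 0.3642 -0.0838]
[0.388  0.1689]
[0.6386 0.2248]
[ 0.7141 -0.1194]
bolts top [[0.632, 0.2043], [0.6984, -0.1097], [0.4702, -0.1573], [0.4041, 0.1563]]
bolts scene [[0.6296, 0.2028], [0.6955, -0.1113], [0.4668, -0.16], [0.4008, 0.1541]]
spindle [0.51866637 0.01705956] [0.51781313 0.01701283]
handle top [ 0.49277414 -0.03543324] [ 0.49510873 -0.03618046]
line [array([0.54942913, 0.01948435]), array([0.59867474, 0.02119116])] 0.03464532875747968 [array([0.54747542, 0.01831085]), array([0.59062253, 0.02256001])] 0.09816411774887361
tab [ 0.59598784 -0.02368511] [ 0.60213778 -0.02048546]
```

Call:
drive_tool(increments="0.0124 0.0272 0 0;0.0124 0.0272 0 0;0.0124 0.0272 0 0;0.0124 0.0272 0 0;0.0124 0.0272 0 0;0.0124 0.0272 0 0;0.0124 0.0272 0 0.06;0.0124 0.0272 0 0.06;0.0124 0.0272 0 0.06;0.0124 0.0272 0 0.06;0.0124 0.0272 0 0.06;0.0124 0.0272 0 0.06", grip=1, squeeze=40)

```text
t: 1.1
eef_pos: [0.4004, -0.2985, 0.2531]
tool_rot: [-0.0, 0.931, 0.364, -0.0]
contact_force: [0.3, -0.3, 0.2]
gripper_width: 1.0
```

Call:
drive_tool(increments="0.0094 0.0263 0 0.038;0.0094 0.0263 0 0.038;0.0094 0.0263 0 0.038;0.0094 0.0263 0 0.038;0.0094 0.0263 0 0.038;0.0094 0.0263 0 0.038;0.0094 0.0263 0 0.038;0.0094 0.0263 0 0.038;0.0094 0.0263 0 0.038;0.0094 0.0263 0 0.038;0 0 0 0;0 0 0 0")

```text
t: 2.1
eef_pos: [0.4944, -0.0354, 0.2531]
tool_rot: [-0.0, 0.846, 0.533, -0.0]
contact_force: [0.2, -0.5, 1.3]
gripper_width: 1.002
```

```bash
python3 - <<'E'
from h import *
o=bot.get_obs();print(o["t"],o["eef_pos"],o["tool_rot"],o["contact_force"],o["q"])
im=bot.read_camera("scene");a=im[80:280,220:420,::-1];cv2.imwrite("pics/s1.png",cv2.resize(a,None,fx=3,fy=3,interpolation=cv2.INTER_CUBIC))
E
```

```text
2.1 [ 0.49440055 -0.03542562  0.25307368] [-3.26029665e-04  8.45895473e-01  5.33348609e-01 -5.41736109e-05] [ 0.23055122 -0.50695771  1.250032  ] [ 0.3347525   0.21440293 -0.44281674  1.95054631  0.10793017  0.99982707
 -0.60337702]
```

View pics/s1.png

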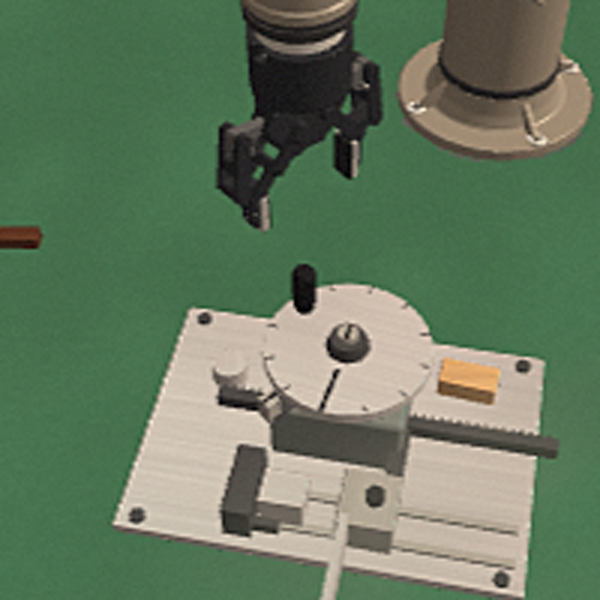

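The picture shows the open jaws above the black handle at about (303,288), straddling it along the tangent. I'm going down next.

Call:
drive_tool(increments="0 0 -0.014 0;0 0 -0.014 0;0 0 -0.014 0;0 0 -0.014 0;0 0 -0.014 0;0 0 -0.014 0;0 0 -0.014 0;0 0 -0.013 0;0 0 0 0;0 0 0 0")

```text
t: 2.98
eef_pos: [0.4935, -0.0384, 0.1419]
tool_rot: [-0.0, 0.847, 0.531, -0.001]
contact_force: [0.2, -0.0, -1.3]
gripper_width: 1.003
```

Call:
drive_tool(increments="0 0 0 0;0 0 0 0;0 0 0 0;0 0 0 0;0 0 0 0;0 0 0 0;0 0 0 0;0 0 0 0", grip=0.32)

```text
t: 3.65
eef_pos: [0.4943, -0.037, 0.1423]
tool_rot: [0.0, 0.847, 0.532, 0.0]
contact_force: [-0.3, 0.5, 0.5]
gripper_width: 0.323
```

```bash
python3 - <<'E'
from h import *
o=bot.get_obs();print(o["t"],o["eef_pos"],o["contact_force"],o["torque"],o["gripper_width"])
im=bot.read_camera("scene");a=im[110:290,240:420,::-1];cv2.imwrite("pics/s2.png",cv2.resize(a,None,fx=3.3,fy=3.3,interpolation=cv2.INTER_CUBIC))
E
```

```text
3.65 [ 0.49429499 -0.03697544  0.14233627] [-0.29599363  0.47889534  0.46870243] [ 0.02251498 -0.02154582 -0.01336053] 0.32315798400790874
```

View pics/s2.png

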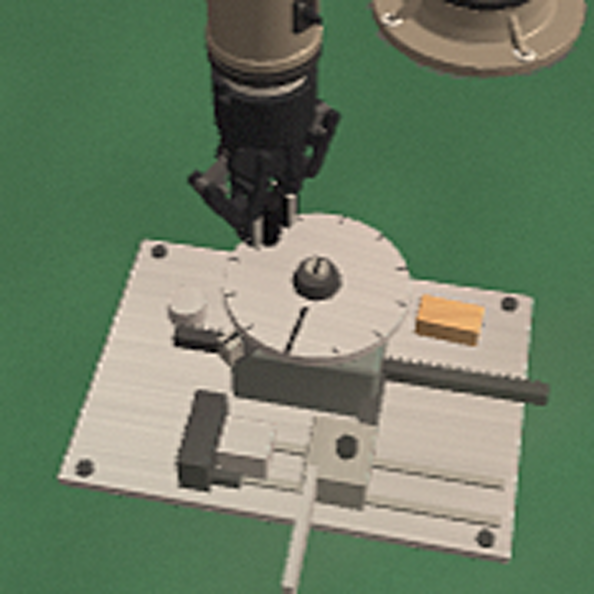

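```bash
cat >> h.py <<'E'
AX=np.array([.519,.0165])
def arc(th0,dth,n,r=.058):
    t=th0+dth*np.arange(n+1); p=r*np.c_[np.cos(t),np.sin(t)]
    print("; ".join("%.4f %.4f 0 %.3f"%(d[0],d[1],dth) for d in np.diff(p,axis=0)), "end",p[-1]+AX,t[-1])
def st():
    o=bot.get_obs();r=o["eef_pos"][:2]-AX;th=ang(r);f=o["contact_force"]
    er=r/np.linalg.norm(r);et=np.array([-er[1],er[0]])
    w,x,y,z=o["tool_rot"];jaw=2*np.arctan2(y,x)-np.pi/2
    print("t%.2f th %.4f r %.4f Fr %.2f Ft %.2f Fz %.2f jaw-tan %.3f"%(o["t"],th,np.linalg.norm(r),f[:2]@er,f[:2]@et,f[2],(jaw-th-np.pi/2+np.pi/2)%np.pi-np.pi/2))
E
python3 - <<'E'
from h import *
st();arc(-2.003,-.06,12)
E
```

```text
t3.70 th -2.0031 r 0.0589 Fr 0.10 Ft 0.93 Fz 0.33 jaw-tan -0.017
-0.0031 0.0016 0 -0.060; -0.0030 0.0017 0 -0.060; -0.0029 0.0019 0 -0.060; -0.0028 0.0021 0 -0.060; -0.0027 0.0022 0 -0.060; -0.0025 0.0024 0 -0.060; -0.0024 0.0025 0 -0.060; -0.0022 0.0027 0 -0.060; -0.0020 0.0028 0 -0.060; -0.0019 0.0029 0 -0.060; -0.0017 0.0030 0 -0.060; -0.0015 0.0031 0 -0.060 end [ 0.46600761 -0.00707555] -2.723
```

Call:
drive_tool(increments="-0.0031 0.0016 0 -0.060; -0.0030 0.0017 0 -0.060; -0.0029 0.0019 0 -0.060; -0.0028 0.0021 0 -0.060; -0.0027 0.0022 0 -0.060; -0.0025 0.0024 0 -0.060; -0.0024 0.0025 0 -0.060; -0.0022 0.0027 0 -0.060; -0.0020 0.0028 0 -0.060; -0.0019 0.0029 0 -0.060; -0.0017 0.0030 0 -0.060; -0.0015 0.0031 0 -0.060")

```text
t: 4.7
eef_pos: [0.4661, -0.0091, 0.1424]
tool_rot: [0.001, 0.98, 0.198, 0.0]
contact_force: [1.3, -3.4, -0.7]
gripper_width: 0.323
```

```bash
python3 - <<'E'
from h import *
st()
for n,(a,b,c,d) in {"scene":(130,300,240,420),"top":(130,275,230,385)}.items():
    im=bot.read_camera(n);a_=im[a:b,c:d,::-1];cv2.imwrite(f"pics/{n}3.png",cv2.resize(a_,None,fx=4,fy=3.5 if 0 else 4,interpolation=cv2.INTER_CUBIC)[:600])
st()
E
```

```text
t4.70 th -2.6909 r 0.0588 Fr 0.30 Ft 3.63 Fz -0.68 jaw-tan -0.053
t4.80 th -2.7040 r 0.0588 Fr -0.39 Ft 2.58 Fz -0.64 jaw-tan -0.036
```

View pics/scene3.png

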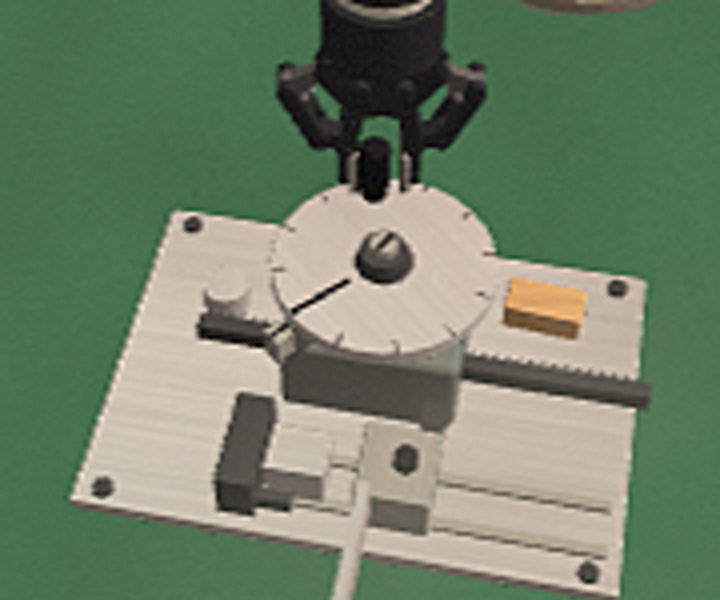

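View pics/top3.png

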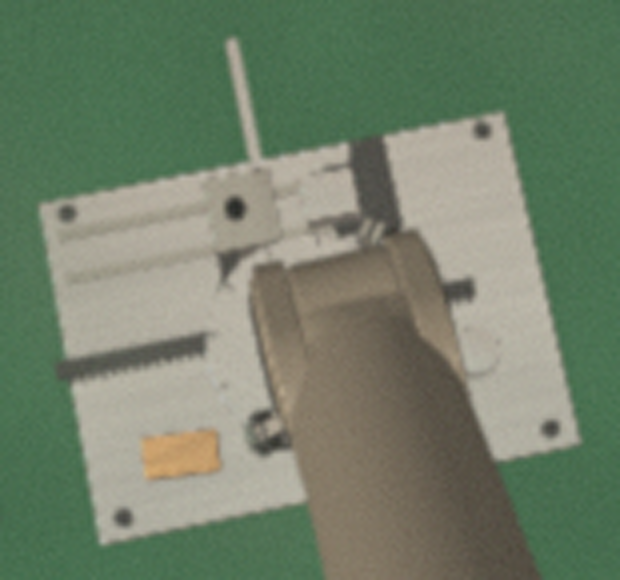

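```bash
python3 - <<'E'
from h import *
arc(-2.723,-.06,12)
E
```

```text
-0.0013 0.0032 0 -0.060; -0.0011 0.0033 0 -0.060; -0.0009 0.0034 0 -0.060; -0.0007 0.0034 0 -0.060; -0.0005 0.0034 0 -0.060; -0.0003 0.0035 0 -0.060; -0.0001 0.0035 0 -0.060; 0.0001 0.0035 0 -0.060; 0.0003 0.0035 0 -0.060; 0.0005 0.0034 0 -0.060; 0.0007 0.0034 0 -0.060; 0.0009 0.0034 0 -0.060 end [0.46361466 0.03371814] -3.4429999999999996
```

Call:
drive_tool(increments="-0.0013 0.0032 0 -0.060; -0.0011 0.0033 0 -0.060; -0.0009 0.0034 0 -0.060; -0.0007 0.0034 0 -0.060; -0.0005 0.0034 0 -0.060; -0.0003 0.0035 0 -0.060; -0.0001 0.0035 0 -0.060; 0.0001 0.0035 0 -0.060; 0.0003 0.0035 0 -0.060; 0.0005 0.0034 0 -0.060; 0.0007 0.0034 0 -0.060; 0.0009 0.0034 0 -0.060")

```text
t: 5.8
eef_pos: [0.4626, 0.0318, 0.1422]
tool_rot: [0.001, 0.987, -0.159, -0.001]
contact_force: [-1.5, -3.1, 2.2]
gripper_width: 0.322
```

```bash
python3 - <<'E'
from h import *
st()
for n,(a,b,c,d) in {"scene":(180,300,260,420),"top":(150,230,230,345)}.items():
    im=bot.read_camera(n);a_=im[a:b,c:d,::-1];cv2.imwrite(f"pics/{n}4.png",cv2.resize(a_,None,fx=5,fy=5,interpolation=cv2.INTER_CUBIC))
st()
E
```

```text
t5.80 th 2.8776 r 0.0584 Fr 0.67 Ft 3.36 Fz 2.19 jaw-tan -0.056
t5.90 th 2.8620 r 0.0585 Fr 0.84 Ft 2.43 Fz 0.77 jaw-tan -0.037
```

View pics/scene4.png

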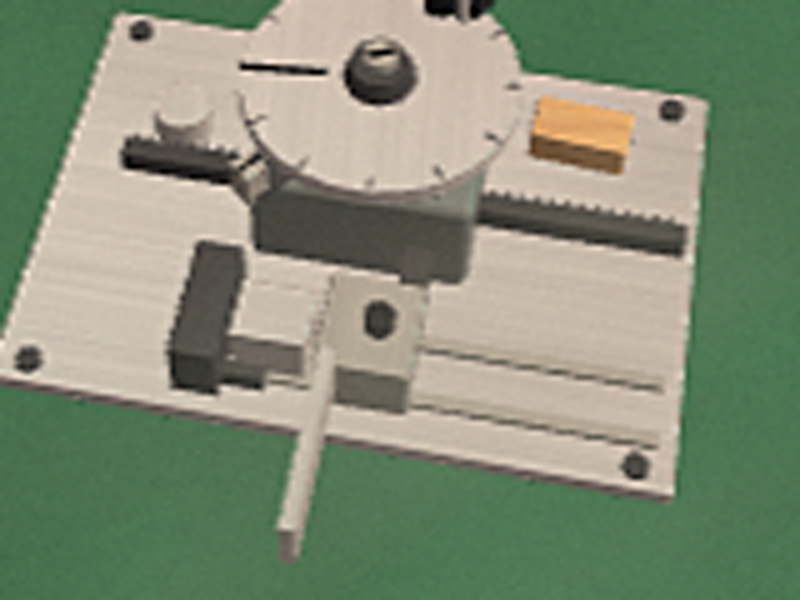

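View pics/top4.png

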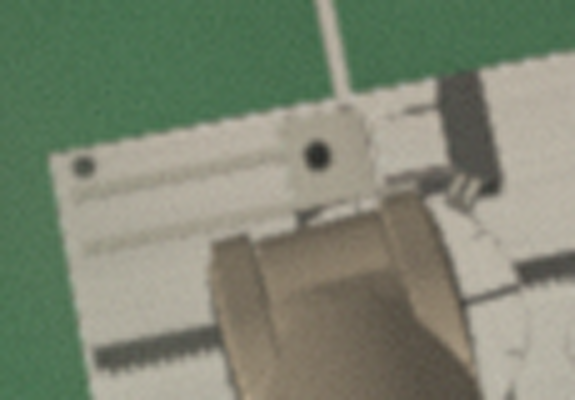

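```bash
python3 - <<'E'
from h import *
arc(-3.443,-.03,5);arc(-3.593,-.012,8);arc(-3.689,-.012,8)
E
```

```text
0.0005 0.0017 0 -0.030; 0.0006 0.0016 0 -0.030; 0.0006 0.0016 0 -0.030; 0.0007 0.0016 0 -0.030; 0.0007 0.0016 0 -0.030 end [0.46680962 0.04180148] -3.593
0.0003 0.0006 0 -0.012; 0.0003 0.0006 0 -0.012; 0.0003 0.0006 0 -0.012; 0.0003 0.0006 0 -0.012; 0.0003 0.0006 0 -0.012; 0.0003 0.0006 0 -0.012; 0.0004 0.0006 0 -0.012; 0.0004 0.0006 0 -0.012 end [0.46947515 0.04668756] -3.689
0.0004 0.0006 0 -0.012; 0.0004 0.0006 0 -0.012; 0.0004 0.0006 0 -0.012; 0.0004 0.0006 0 -0.012; 0.0004 0.0006 0 -0.012; 0.0004 0.0006 0 -0.012; 0.0004 0.0006 0 -0.012; 0.0004 0.0006 0 -0.012 end [0.47259674 0.05129565] -3.785
```

Call:
drive_tool(increments="0.0005 0.0017 0 -0.030; 0.0006 0.0016 0 -0.030; 0.0006 0.0016 0 -0.030; 0.0007 0.0016 0 -0.030; 0.0007 0.0016 0 -0.030")

```text
t: 6.32
eef_pos: [0.4656, 0.04, 0.1421]
tool_rot: [0.001, 0.973, -0.231, -0.001]
contact_force: [-2.3, -3.4, 2.3]
gripper_width: 0.321
```

Call:
drive_tool(increments="0.0003 0.0006 0 -0.012; 0.0003 0.0006 0 -0.012; 0.0003 0.0006 0 -0.012; 0.0003 0.0006 0 -0.012")

```text
t: 6.65
eef_pos: [0.4672, 0.043, 0.1422]
tool_rot: [0.0, 0.967, -0.255, -0.0]
contact_force: [-2.9, -2.6, 2.1]
gripper_width: 0.323
```

```bash
python3 -c "
from h import *
st()"
```

```text
t6.65 th 2.6682 r 0.0582 Fr 1.34 Ft 3.65 Fz 2.09 jaw-tan -0.043
```

Call:
drive_tool(increments="0.0003 0.0006 0 -0.012; 0.0003 0.0006 0 -0.012; 0.0004 0.0006 0 -0.012; 0.0004 0.0006 0 -0.012")

```text
t: 6.98
eef_pos: [0.4688, 0.0458, 0.1422]
tool_rot: [0.0, 0.96, -0.279, -0.0]
contact_force: [-2.9, -3.3, 1.6]
gripper_width: 0.317
```

Call:
drive_tool(increments="0.0004 0.0006 0 -0.012; 0.0004 0.0006 0 -0.012; 0.0004 0.0006 0 -0.012")

```text
t: 7.23
eef_pos: [0.47, 0.0476, 0.1423]
tool_rot: [0.0, 0.955, -0.296, -0.0]
contact_force: [-2.9, -2.7, 1.4]
gripper_width: 0.319
```

```bash
python3 -c "
from h import *
st()"
```

```text
t7.23 th 2.5759 r 0.0580 Fr 1.00 Ft 3.88 Fz 1.43 jaw-tan -0.036
```

```bash
python3 - <<'E'
from h import *
im=bot.read_camera("scene");a_=im[215:275,290:370,::-1];cv2.imwrite(f"pics/s5.png",cv2.resize(a_,None,fx=8,fy=8,interpolation=cv2.INTER_CUBIC))
st()
E
```

```text
t7.28 th 2.5728 r 0.0580 Fr 0.25 Ft 4.46 Fz 1.57 jaw-tan -0.033
```

View pics/s5.png

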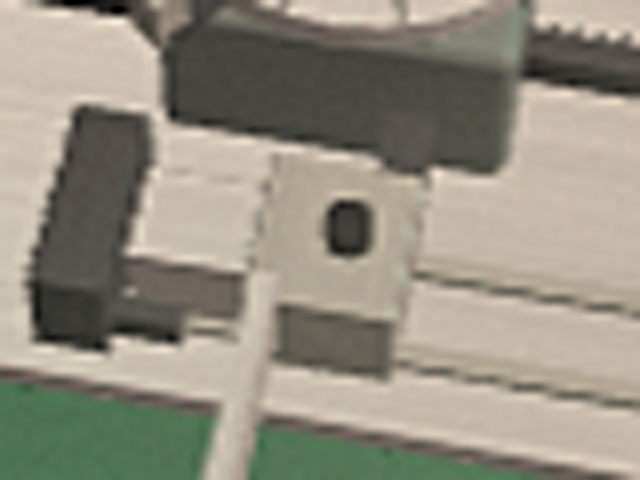

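Call:
drive_tool(increments="0.0002 0.0003 0 -0.006; 0.0002 0.0003 0 -0.006; 0.0002 0.0003 0 -0.006")

```text
t: 7.53
eef_pos: [0.4706, 0.0483, 0.1422]
tool_rot: [0.0, 0.953, -0.305, -0.0]
contact_force: [-2.3, -2.7, 1.1]
gripper_width: 0.323
```

Call:
drive_tool(increments="0.0002 0.0003 0 -0.006; 0.0002 0.0003 0 -0.006")

```text
t: 7.7
eef_pos: [0.471, 0.049, 0.1423]
tool_rot: [0.0, 0.951, -0.31, -0.0]
contact_force: [-3.7, -2.4, 1.4]
gripper_width: 0.322
```

```bash
python3 -c "
from h import *
st()"
```

```text
t7.70 th 2.5460 r 0.0579 Fr 1.68 Ft 4.09 Fz 1.41 jaw-tan -0.035
```

Call:
drive_tool(increments="0.0002 0.0003 0 -0.006; 0.0002 0.0003 0 -0.006; 0.0002 0.0003 0 -0.006")

```text
t: 7.95
eef_pos: [0.4717, 0.0499, 0.1423]
tool_rot: [0.0, 0.948, -0.319, -0.0]
contact_force: [-3.0, -1.8, 0.7]
gripper_width: 0.32
```

```bash
python3 -c "
from h import *
st()"
```

```text
t7.95 th 2.5270 r 0.0580 Fr 1.40 Ft 3.22 Fz 0.74 jaw-tan -0.034
```

Call:
drive_tool(increments="0.0002 0.0003 0 -0.006; 0.0002 0.0003 0 -0.006; 0.0002 0.0003 0 -0.006")

```text
t: 8.2
eef_pos: [0.4723, 0.0508, 0.1423]
tool_rot: [0.0, 0.945, -0.327, -0.0]
contact_force: [-3.6, -3.7, 0.7]
gripper_width: 0.321
```

```bash
python3 -c "
from h import *
st()"
```

```text
t8.20 th 2.5074 r 0.0580 Fr 0.77 Ft 5.11 Fz 0.67 jaw-tan -0.033
```

Call:
drive_tool(increments="0.0002 0.0003 0 -0.006")

```text
t: 8.28
eef_pos: [0.4725, 0.0511, 0.1423]
tool_rot: [0.0, 0.944, -0.33, -0.0]
contact_force: [-2.5, -2.8, 0.8]
gripper_width: 0.32
```

```bash
python3 -c "
from h import *
st()"
```

```text
t8.28 th 2.5014 r 0.0580 Fr 0.34 Ft 3.75 Fz 0.82 jaw-tan -0.033
```

Call:
drive_tool(increments="0.0002 0.0003 0 -0.006")

```text
t: 8.37
eef_pos: [0.4727, 0.0514, 0.1423]
tool_rot: [0.0, 0.943, -0.333, 0.0]
contact_force: [-2.6, -3.8, 1.2]
gripper_width: 0.317
```

```bash
python3 -c "
from h import *
st()"
```

```text
t8.37 th 2.4953 r 0.0580 Fr -0.19 Ft 4.57 Fz 1.22 jaw-tan -0.033
```

Call:
drive_tool(increments="0.0002 0.0003 0 -0.006; 0.0002 0.0003 0 -0.006")

```text
t: 8.53
eef_pos: [0.4732, 0.052, 0.1423]
tool_rot: [-0.0, 0.941, -0.339, 0.0]
contact_force: [-3.6, -2.8, -0.3]
gripper_width: 0.314
```

```bash
python3 - <<'E'
from h import *
st()
im=bot.read_camera("scene");a_=im[215:275,290:370,::-1];cv2.imwrite(f"pics/s6.png",cv2.resize(a_,None,fx=8,fy=8,interpolation=cv2.INTER_CUBIC))
st()
E
```

```text
t8.53 th 2.4822 r 0.0580 Fr 1.10 Ft 4.40 Fz -0.26 jaw-tan -0.031
t8.58 th 2.4807 r 0.0580 Fr -0.64 Ft 4.59 Fz 0.96 jaw-tan -0.030
```

View pics/s6.png

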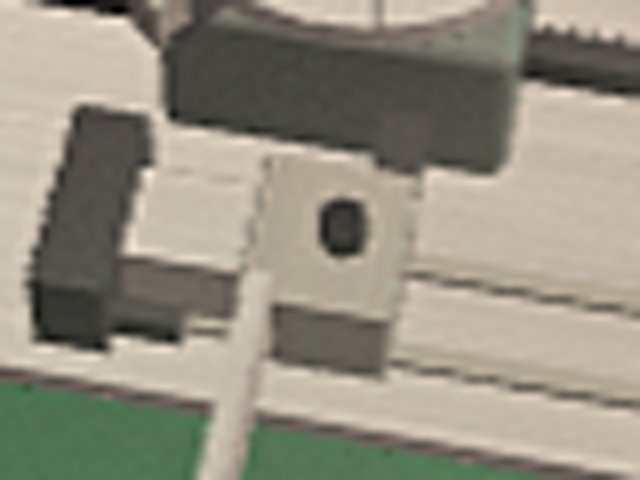

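Call:
drive_tool(increments="0.0002 0.0003 0 -0.006; 0.0002 0.0003 0 -0.006")

```text
t: 8.75
eef_pos: [0.4735, 0.0526, 0.1423]
tool_rot: [0.0, 0.939, -0.344, 0.0]
contact_force: [-2.0, -3.9, 0.7]
gripper_width: 0.318
```

```bash
python3 -c "
from h import *
st()"
```

```text
t8.75 th 2.4706 r 0.0581 Fr -0.89 Ft 4.32 Fz 0.65 jaw-tan -0.032
```

Call:
drive_tool(increments="0.0002 0.0003 0 -0.006")

```text
t: 8.83
eef_pos: [0.4736, 0.0529, 0.1423]
tool_rot: [0.0, 0.938, -0.347, -0.0]
contact_force: [-3.0, -4.3, 1.0]
gripper_width: 0.324
```

```bash
python3 -c "
from h import *
st()"
```

```text
t8.83 th 2.4656 r 0.0581 Fr -0.35 Ft 5.28 Fz 1.02 jaw-tan -0.033
```

Call:
drive_tool(increments="0.0002 0.0003 0 -0.006")

```text
t: 8.92
eef_pos: [0.4736, 0.053, 0.1422]
tool_rot: [0.0, 0.937, -0.35, -0.0]
contact_force: [-4.3, -4.3, 2.1]
gripper_width: 0.325
```

```bash
python3 -c "
from h import *
st()"
```

```text
t8.92 th 2.4648 r 0.0582 Fr 0.65 Ft 6.07 Fz 2.11 jaw-tan -0.038
```

Call:
drive_tool(increments="0.0002 0.0003 0 -0.006")

```text
t: 9.0
eef_pos: [0.4736, 0.0531, 0.1422]
tool_rot: [0.001, 0.936, -0.353, -0.0]
contact_force: [-5.2, -4.6, 3.0]
gripper_width: 0.323
```

```bash
python3 -c "
from h import *
st()"
```

```text
t9.00 th 2.4633 r 0.0583 Fr 1.13 Ft 6.82 Fz 3.02 jaw-tan -0.043
```

Call:
drive_tool(increments="0 0 0 0")

```text
t: 9.08
eef_pos: [0.4736, 0.0531, 0.1422]
tool_rot: [0.001, 0.936, -0.353, -0.0]
contact_force: [-5.1, -4.5, 3.0]
gripper_width: 0.321
```

```bash
python3 -c "
from h import *
st()"
```

```text
t9.08 th 2.4640 r 0.0583 Fr 1.16 Ft 6.77 Fz 2.99 jaw-tan -0.043
```

Call:
drive_tool(increments="0.0002 0.0003 0 0")

```text
t: 9.17
eef_pos: [0.4736, 0.0531, 0.1422]
tool_rot: [0.001, 0.936, -0.353, -0.001]
contact_force: [-4.9, -5.2, 2.8]
gripper_width: 0.32
```

```bash
python3 - <<'E'
from h import *
st()
im=bot.read_camera("scene");a_=im[160:280,260:380,::-1];cv2.imwrite(f"pics/s7.png",cv2.resize(a_,None,fx=5,fy=5,interpolation=cv2.INTER_CUBIC))
st()
E
```

```text
t9.17 th 2.4625 r 0.0583 Fr 0.56 Ft 7.09 Fz 2.75 jaw-tan -0.042
t9.22 th 2.4623 r 0.0583 Fr 1.46 Ft 7.52 Fz 3.37 jaw-tan -0.042
```

View pics/s7.png

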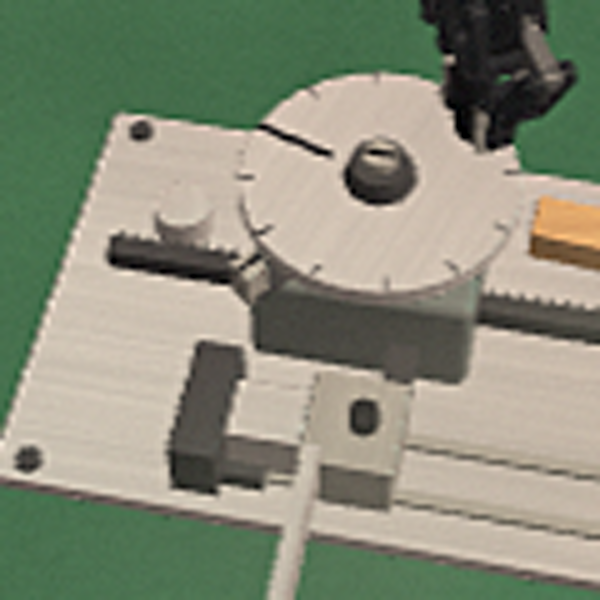

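The index line now stands well past the pointer. The block is home against the anvil and the force is about 3.4 N over plain winding, so I'm reversing to counter-clockwise.

```bash
python3 - <<'E'
from h import *
arc(-3.84,.06,12);arc(-3.12,.06,4)
E
```

```text
-0.0022 -0.0027 0 0.060; -0.0020 -0.0029 0 0.060; -0.0018 -0.0030 0 0.060; -0.0016 -0.0031 0 0.060; -0.0014 -0.0032 0 0.060; -0.0013 -0.0032 0 0.060; -0.0011 -0.0033 0 0.060; -0.0009 -0.0034 0 0.060; -0.0007 -0.0034 0 0.060; -0.0004 -0.0035 0 0.060; -0.0002 -0.0035 0 0.060; -0.0000 -0.0035 0 0.060 end [0.46101352 0.01524772] -3.12
0.0002 -0.0035 0 0.060; 0.0004 -0.0035 0 0.060; 0.0006 -0.0034 0 0.060; 0.0008 -0.0034 0 0.060 end [0.4629732  0.00150008] -2.88
```

Call:
drive_tool(increments="-0.0022 -0.0027 0 0.060; -0.0020 -0.0029 0 0.060; -0.0018 -0.0030 0 0.060; -0.0016 -0.0031 0 0.060; -0.0014 -0.0032 0 0.060; -0.0013 -0.0032 0 0.060; -0.0011 -0.0033 0 0.060; -0.0009 -0.0034 0 0.060; -0.0007 -0.0034 0 0.060; -0.0004 -0.0035 0 0.060; -0.0002 -0.0035 0 0.060; 0 -0.0035 0 0.060")

```text
t: 10.22
eef_pos: [0.4625, 0.0175, 0.143]
tool_rot: [-0.002, 1.0, 0.002, 0.002]
contact_force: [-0.4, 4.9, 0.1]
gripper_width: 0.321
```

Call:
drive_tool(increments="0.0002 -0.0035 0 0.060; 0.0004 -0.0035 0 0.060; 0.0006 -0.0034 0 0.060; 0.0008 -0.0034 0 0.060")

```text
t: 10.55
eef_pos: [0.4642, 0.0036, 0.143]
tool_rot: [-0.001, 0.993, 0.122, 0.002]
contact_force: [0.1, 3.9, 0.5]
gripper_width: 0.317
```

```bash
python3 - <<'E'
from h import *
st()
im=bot.read_camera("scene");cv2.imwrite("pics/s8raw.png",im[:,:,::-1]);a_=im[160:250,280:380,::-1];cv2.imwrite(f"pics/s8.png",cv2.resize(a_,None,fx=6,fy=6,interpolation=cv2.INTER_CUBIC))
st()
E
```

```text
t10.55 th -2.9107 r 0.0563 Fr -1.02 Ft -3.75 Fz 0.46 jaw-tan 0.013
t10.60 th -2.8938 r 0.0564 Fr -0.31 Ft -2.53 Fz 1.52 jaw-tan -0.001
```

View pics/s8.png

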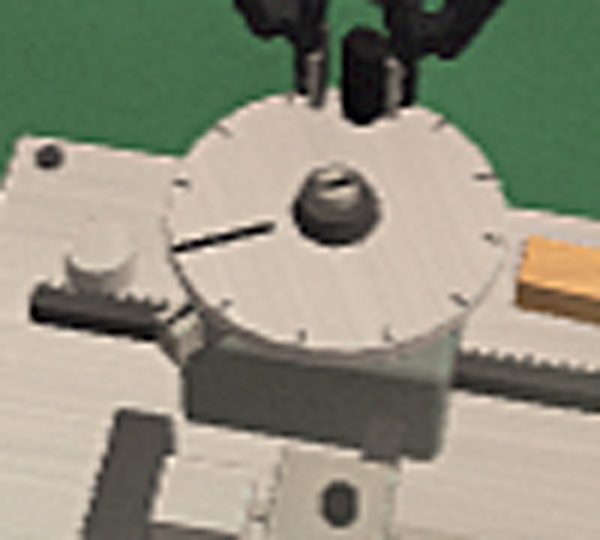

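```bash
cat >> h.py <<'E'
def meas(im):
    # dark pixels near the wheel, cast on z=.110, polar about AX
    g=cv2.cvtColor(im,cv2.COLOR_RGB2GRAY).astype(float)
    c=proj("scene",[*AX,.11]);U,V=np.meshgrid(np.arange(int(c[0])-50,int(c[0])+50),np.arange(int(c[1])-45,int(c[1])+55))
    P=np.array([onz("scene",u,v,.11) for u,v in zip(U.ravel(),V.ravel())])-AX
    r=np.hypot(*P.T);th=np.arctan2(P[:,1],P[:,0]);G=g[V.ravel(),U.ravel()]
    return P,r,th,G,U.ravel(),V.ravel()
def idx(im,lo,hi,r0=.034,r1=.070):
    P,r,th,G,U,V=meas(im);m=(r>r0)&(r<r1)&(th>lo)&(th<hi)
    bg=np.median(G[m]);w=np.clip(bg-G-25,0,None)*m
    c=(P*w[:,None]).sum(0)/w.sum();D=P-c;S=(D*w[:,None]).T@D
    e=np.linalg.eigh(S)[1][:,1];e=e*np.sign(e@c)
    print("index: centroid",c.round(4),"ang about AX %.4f line dir %.4f off-axis %.4f wsum %.0f"%(ang(c),ang(e),c[0]*e[1]-c[1]*e[0],w.sum()))
    return c,e
E
python3 - <<'E'
from h import *
im=cv2.imread("pics/scene0.png")[:,:,::-1];idx(im,-.4,.5)
im=cv2.imread("pics/s8raw.png")[:,:,::-1];idx(im,-1.2,-.6)
a=im[200:225,295:325,::-1];cv2.imwrite("pics/tab.png",cv2.resize(a,None,fx=20,fy=20,interpolation=cv2.INTER_NEAREST))
E
```

```text
index: centroid [0.0523 0.0031] ang about AX 0.0584 line dir 0.0674 off-axis 0.0005 wsum 2115
index: centroid [ 0.0328 -0.0408] ang about AX -0.8940 line dir -0.8796 off-axis 0.0008 wsum 2932
```

View pics/tab.png

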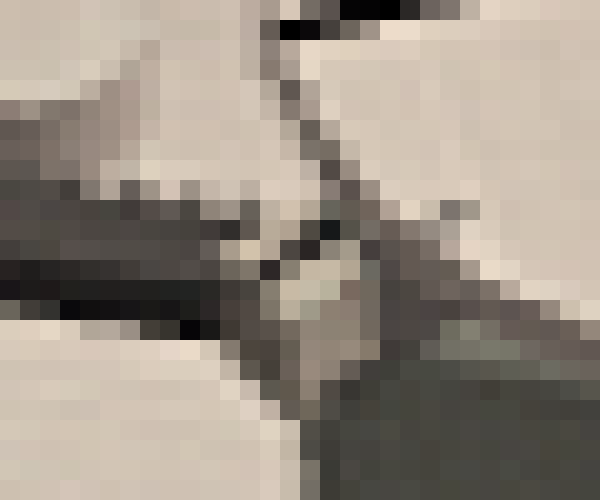

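```bash
sed -i 's/^AX=.*/AX=np.array([.5184,.0160])/' h.py; python3 - <<'E'
from h import *
for p in((311,211),(309.6,212.1),(308.2,213.2)):
    q=onz("scene",*p,.11)-AX;print(q,np.hypot(*q),ang(q))
# weighted dark centroid over raw images, three frames
for f in("scene0","s8raw"):
    im=cv2.imread(f"pics/{f}.png")[:,:,::-1];P,r,th,G,U,V=meas(im)
    for lo,hi in((.081,.088),(.084,.091),(.088,.095),(.082,.094)):
        m=(r>lo)&(r<hi)&(th>-.55)&(th<-.35);w=np.clip(130-G,0,None)*m
        print(f,lo,hi,w.sum().round(),(th*w).sum()/w.sum())
    m=(r>.078)&(r<.097)&(th>-.62)&(th<-.3)
    for k in np.where(m)[0]: print(U[k],V[k],"r%.1f th%.3f g%d"%(r[k]*1e3,th[k],G[k]),end=" | ")
    print()
E
```

```text
[ 0.07343579 -0.0373694 ] 0.08239713002322005 -0.47071977588926317
[ 0.07798426 -0.03919359] 0.08727932970952339 -0.46571212766297804
[ 0.08251203 -0.04100948] 0.09214125980111154 -0.4612544272907808
scene0 0.081 0.088 316.0 -0.45450617402750937
scene0 0.084 0.091 287.0 -0.47204556001770737
scene0 0.088 0.095 218.0 -0.4840472347257581
scene0 0.082 0.094 516.0 -0.4661745961724505
309 208 r81.1 th-0.604 g200 | 310 208 r78.9 th-0.587 g174 | 306 209 r89.2 th-0.619 g165 | 307 209 r87.0 th-0.604 g173 | 308 209 r84.9 th-0.588 g200 | 309 209 r82.8 th-0.571 g203 | 310 209 r80.7 th-0.553 g191 | 311 209 r78.6 th-0.534 g126 | 304 210 r95.1 th-0.618 g90 | 305 210 r92.9 th-0.604 g128 | 306 210 r90.8 th-0.589 g107 | 307 210 r88.7 th-0.573 g161 | 308 210 r86.6 th-0.556 g205 | 309 210 r84.5 th-0.539 g191 | 310 210 r82.5 th-0.521 g165 | 311 210 r80.5 th-0.502 g96 | 312 210 r78.5 th-0.481 g94 | 304 211 r96.7 th-0.589 g68 | 305 211 r94.6 th-0.575 g62 | 306 211 r92.5 th-0.559 g43 | 307 211 r90.4 th-0.543 g90 | 308 211 r88.4 th-0.526 g168 | 309 211 r86.3 th-0.509 g161 | 310 211 r84.4 th-0.490 g72 | 311 21
[... 2798 characters left out ...]
th-0.372 g105 | 314 213 r81.1 th-0.349 g74 | 315 213 r79.4 th-0.326 g91 | 307 214 r96.0 th-0.461 g69 | 308 214 r94.1 th-0.444 g127 | 309 214 r92.2 th-0.426 g188 | 310 214 r90.4 th-0.407 g188 | 311 214 r88.6 th-0.387 g177 | 312 214 r86.8 th-0.367 g109 | 313 214 r85.1 th-0.345 g105 | 314 214 r83.4 th-0.323 g67 | 315 214 r81.7 th-0.300 g72 | 308 215 r96.1 th-0.419 g118 | 309 215 r94.3 th-0.401 g175 | 310 215 r92.5 th-0.382 g154 | 311 215 r90.8 th-0.362 g130 | 312 215 r89.0 th-0.342 g128 | 313 215 r87.3 th-0.321 g105 | 309 216 r96.4 th-0.377 g107 | 310 216 r94.7 th-0.358 g134 | 311 216 r93.0 th-0.338 g131 | 312 216 r91.3 th-0.318 g132 | 310 217 r96.9 th-0.335 g138 | 311 217 r95.2 th-0.316 g135 |
```

```bash
python3 - <<'E'
from h import *
im=cv2.imread("pics/s8raw.png")[:,:,::-1];idx(im,-1.2,-.6)
arc(-2.88,.03,11)
E
```

```text
index: centroid [ 0.0334 -0.0403] ang about AX -0.8791 line dir -0.8797 off-axis -0.0000 wsum 2918
0.0005 -0.0017 0 0.030; 0.0005 -0.0017 0 0.030; 0.0006 -0.0016 0 0.030; 0.0006 -0.0016 0 0.030; 0.0007 -0.0016 0 0.030; 0.0007 -0.0016 0 0.030; 0.0008 -0.0016 0 0.030; 0.0008 -0.0015 0 0.030; 0.0009 -0.0015 0 0.030; 0.0009 -0.0015 0 0.030; 0.0009 -0.0015 0 0.030 end [ 0.47025689 -0.01634566] -2.55
```

Call:
drive_tool(increments="0.0005 -0.0017 0 0.030; 0.0005 -0.0017 0 0.030; 0.0006 -0.0016 0 0.030; 0.0006 -0.0016 0 0.030; 0.0007 -0.0016 0 0.030; 0.0007 -0.0016 0 0.030; 0.0008 -0.0016 0 0.030; 0.0008 -0.0015 0 0.030; 0.0009 -0.0015 0 0.030; 0.0009 -0.0015 0 0.030; 0.0009 -0.0015 0 0.030")

```text
t: 11.52
eef_pos: [0.4716, -0.0143, 0.1429]
tool_rot: [-0.001, 0.96, 0.282, 0.001]
contact_force: [-2.2, 4.1, 2.3]
gripper_width: 0.32
```

```bash
cat >> h.py <<'E'
def look(name,lo,hi):
    st();im=bot.read_camera("scene");st()
    cv2.imwrite(f"pics/{name}.png",cv2.resize(im[165:235,280:380,::-1],None,fx=7,fy=7,interpolation=cv2.INTER_CUBIC));cv2.imwrite(f"pics/{name}raw.png",im[:,:,::-1])
    return idx(im,lo,hi)
E
python3 -c "
from h import *
look('s9',-.8,-.35)"
```

```text
t11.52 th -2.5669 r 0.0557 Fr -0.37 Ft -4.69 Fz 2.28 jaw-tan -0.004
t11.57 th -2.5587 r 0.0559 Fr 0.28 Ft -4.06 Fz 2.20 jaw-tan -0.011
index: centroid [ 0.0446 -0.0265] ang about AX -0.5356 line dir -0.5427 off-axis -0.0004 wsum 2645
```

View pics/s9.png

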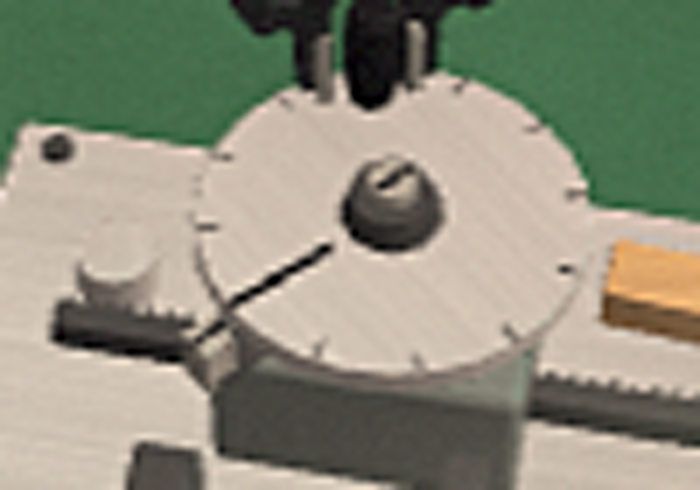

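Call:
drive_tool(increments="0.0003 -0.0005 0 0.01; 0.0003 -0.0005 0 0.01; 0.0003 -0.0005 0 0.01; 0.0003 -0.0005 0 0.01; 0 0 0 0")

```text
t: 11.98
eef_pos: [0.4718, -0.0181, 0.1423]
tool_rot: [-0.0, 0.954, 0.3, -0.0]
contact_force: [-1.9, 2.6, 3.5]
gripper_width: 0.321
```

```bash
python3 -c "
from h import *
look('s10',-.72,-.3)"
```

```text
t11.98 th -2.5100 r 0.0578 Fr -0.01 Ft -3.25 Fz 3.54 jaw-tan -0.022
t12.03 th -2.5104 r 0.0578 Fr 0.10 Ft -3.32 Fz 2.64 jaw-tan -0.022
index: centroid [ 0.0459 -0.024 ] ang about AX -0.4820 line dir -0.4658 off-axis 0.0008 wsum 2474
```

View pics/s10.png

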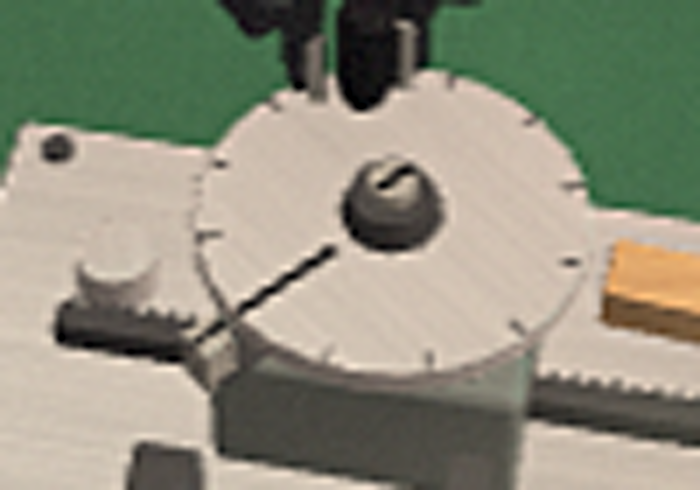

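```bash
cat >> h.py <<'E'
def col(im):
    """index line's and tab line's subpixel points by column, then angles"""
    g=cv2.cvtColor(np.ascontiguousarray(im),cv2.COLOR_RGB2GRAY).astype(float)
    a=np.array([.066,0]);pts=[]
    for u in range(315,328):
        v0=None
        vs=np.arange(198,212);w=[]
        colv=g[vs,u];k=np.argmin(colv);s=slice(max(k-2,0),k+3)
        bg=np.median(colv);w=np.clip(bg-8-colv[s],0,None);pts.append((u,(vs[s]*w).sum()/w.sum()))
    pts=np.array(pts);W=np.array([onz("scene",*p,.11) for p in pts])-AX
    c=W.mean(0);e=np.linalg.svd(W-c)[2][0];e*=np.sign(e@c)
    res=(W-c)@np.array([-e[1],e[0]])
    print("pts v",pts[:,1].round(2)," res mm",(res*1e3).round(2))
    print("dir %.4f ang-c %.4f"%(ang(e),ang(c)))
    t=[]
    for u in (308,309,310,311):
        vs=np.arange(209,215);w=np.clip(135-g[vs,u],0,None)
        if u==308: w[:3]=0
        if u==311: w[0]=0
        q=onz("scene",u,(vs*w).sum()/w.sum(),.11)-AX;t.append(q)
    t=np.array(t);print("tab angs",[round(ang(q),4) for q in t])
    tc=t.mean(0);print("tab off index line (mm) %.2f  -> rad %.4f ; tab ang %.4f"%(1e3*(e[0]*(tc-c)[1]-e[1]*(tc-c)[0]),(e[0]*(tc-c)[1]-e[1]*(tc-c)[0])/np.linalg.norm(tc-c),ang(tc)))
E
python3 - <<'E'
from h import *
for f in("s9raw","s10raw"): col(cv2.imread(f"pics/{f}.png")[:,:,::-1])
a=cv2.imread("pics/s10raw.png")[195:220,300:335];cv2.imwrite("pics/z10.png",cv2.resize(a,None,fx=20,fy=20,interpolation=cv2.INTER_CUBIC))
E
```

```text
pts v [206.64 206.16 205.59 204.78 204.46 203.8  203.15 202.58 202.   201.59
 200.79 200.27 200.  ]  res mm [-0.04  0.21  0.22 -0.41  0.26  0.02 -0.16 -0.15 -0.18  0.24 -0.36 -0.23
  0.59]
dir -0.5383 ang-c -0.5344
tab angs [np.float64(-0.4685), np.float64(-0.4773), np.float64(-0.4726), np.float64(-0.4762)]
tab off index line (mm) 5.45  -> rad 0.1356 ; tab ang -0.4736
pts v [208.16 207.59 206.78 206.16 205.56 204.78 204.16 203.57 202.79 202.26
 201.63 200.78 200.48]  res mm [ 0.05  0.27 -0.13 -0.04  0.12 -0.21 -0.11  0.04 -0.27  0.05  0.1  -0.39
  0.52]
dir -0.4737 ang-c -0.4809
tab angs [np.float64(-0.4683), np.float64(-0.4769), np.float64(-0.4724), np.float64(-0.4768)]
tab off index line (mm) 0.37  -> rad 0.0098 ; tab ang -0.4735
```

View pics/z10.png

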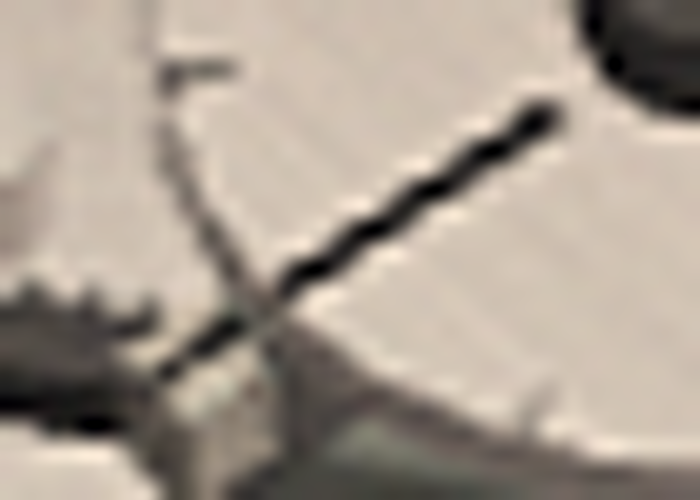

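Call:
drive_tool(increments="0.0002 -0.0003 0 0; 0 0 0 0")

```text
t: 12.2
eef_pos: [0.4719, -0.0185, 0.1423]
tool_rot: [-0.0, 0.954, 0.3, -0.0]
contact_force: [-2.7, 3.3, 3.0]
gripper_width: 0.323
```

```bash
python3 -c "
from h import *
st()"
```

```text
t12.20 th -2.5034 r 0.0579 Fr 0.20 Ft -4.24 Fz 2.97 jaw-tan -0.029
```

```bash
python3 - <<'E'
from h import *
look('s11',-.72,-.3);col(cv2.imread(f"pics/s11raw.png")[:,:,::-1])
E
```

```text
t12.20 th -2.5034 r 0.0579 Fr 0.20 Ft -4.24 Fz 2.97 jaw-tan -0.029
t12.25 th -2.5029 r 0.0579 Fr -0.19 Ft -3.27 Fz 2.34 jaw-tan -0.029
index: centroid [ 0.046  -0.0237] ang about AX -0.4751 line dir -0.4639 off-axis 0.0006 wsum 2880
pts v [208.45 207.78 206.78 206.45 205.77 204.8  204.45 203.8  202.79 202.45
 201.76 200.8  200.56]  res mm [ 0.21  0.22 -0.61  0.23  0.19 -0.57  0.23  0.28 -0.57  0.24  0.18 -0.56
  0.53]
dir -0.4648 ang-c -0.4733
tab angs [np.float64(-0.4682), np.float64(-0.4777), np.float64(-0.472), np.float64(-0.4768)]
tab off index line (mm) -0.35  -> rad -0.0092 ; tab ang -0.4736
```

Call:
drive_tool(increments="-0.0006 0.0008 0 0; -0.0006 0.0008 0 0; -0.0006 0.0008 0 0; 0 0 0 0; 0 0 0 0")

```text
t: 12.67
eef_pos: [0.4703, -0.0163, 0.1423]
tool_rot: [0.0, 0.954, 0.3, 0.0]
contact_force: [0.2, -0.1, 0.3]
gripper_width: 0.316
```

```bash
python3 - <<'E'
from h import *
look('s12',-.72,-.3);col(cv2.imread(f"pics/s12raw.png")[:,:,::-1])
E
```

```text
t12.67 th -2.5506 r 0.0579 Fr -0.15 Ft 0.22 Fz 0.32 jaw-tan 0.019
t12.72 th -2.5519 r 0.0579 Fr 0.24 Ft 0.62 Fz 0.22 jaw-tan 0.020
index: centroid [ 0.0457 -0.0236] ang about AX -0.4770 line dir -0.4748 off-axis 0.0001 wsum 2784
pts v [208.33 207.65 206.78 206.34 205.6  204.8  204.46 203.79 202.8  202.45
 201.78 200.79 200.53]  res mm [ 0.2   0.12 -0.41  0.13 -0.08 -0.42  0.36  0.33 -0.52  0.28  0.22 -0.6
  0.39]
dir -0.4726 ang-c -0.4754
tab angs [np.float64(-0.4681), np.float64(-0.4775), np.float64(-0.4717), np.float64(-0.4765)]
tab off index line (mm) 0.07  -> rad 0.0019 ; tab ang -0.4734
```

View pics/s12.png

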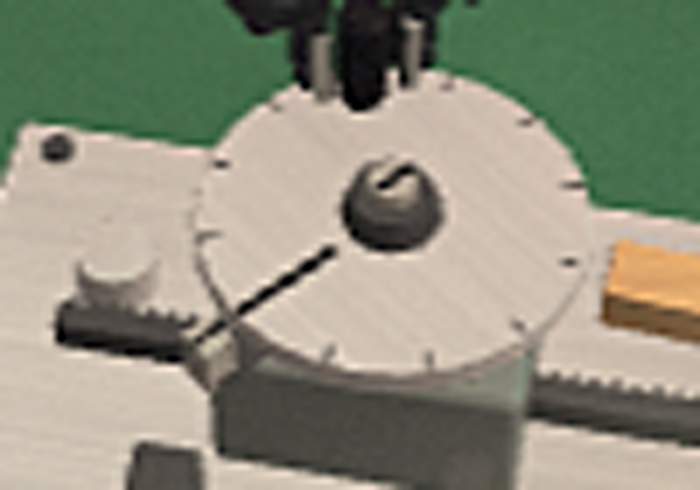

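The index line runs straight into the tab's line, and the handle stands free between the fingers with no force. I'm opening the gripper and lifting off.

Call:
drive_tool(increments="0 0 0 0;0 0 0 0;0 0 0 0;0 0 0 0;0 0 0 0;0 0 0 0", grip=0.8)

```text
t: 13.22
eef_pos: [0.4702, -0.016, 0.1423]
tool_rot: [0.0, 0.954, 0.3, -0.0]
contact_force: [-0.5, 0.0, -0.0]
gripper_width: 0.802
```

Call:
drive_tool(increments="0 0 0.005 0;0 0 0.01 0;0 0 0.015 0;0 0 0.015 0;0 0 0.015 0;0 0 0.015 0;0 0 0.015 0;0 0 0.01 0;0 0 0 0;0 0 0 0")

```text
t: 14.05
eef_pos: [0.4704, -0.016, 0.2429]
tool_rot: [0.0, 0.954, 0.3, 0.001]
contact_force: [0.9, 0.5, -0.7]
gripper_width: 0.798
```

```bash
python3 - <<'E'
from h import *
look('s13',-.72,-.3);col(cv2.imread(f"pics/s13raw.png")[:,:,::-1])
im=cv2.imread("pics/s13raw.png")[60:310,200:450];cv2.imwrite("pics/s13w.png",cv2.resize(im,None,fx=2.4,fy=2.4,interpolation=cv2.INTER_CUBIC))
E
```

```text
t14.05 th -2.5526 r 0.0577 Fr -1.00 Ft 0.12 Fz -0.74 jaw-tan 0.021
t14.10 th -2.5570 r 0.0581 Fr -0.19 Ft -0.24 Fz 0.09 jaw-tan 0.025
index: centroid [ 0.0457 -0.0236] ang about AX -0.4770 line dir -0.4747 off-axis 0.0001 wsum 2778
pts v [208.33 207.65 206.77 206.34 205.61 204.8  204.45 203.78 202.8  202.45
 201.77 200.79 200.51]  res mm [ 0.19  0.13 -0.44  0.14 -0.04 -0.44  0.34  0.33 -0.5   0.28  0.22 -0.6
  0.37]
dir -0.4718 ang-c -0.4755
tab angs [np.float64(-0.4685), np.float64(-0.4776), np.float64(-0.472), np.float64(-0.4769)]
tab off index line (mm) 0.02  -> rad 0.0006 ; tab ang -0.4736
```

View pics/s13w.png

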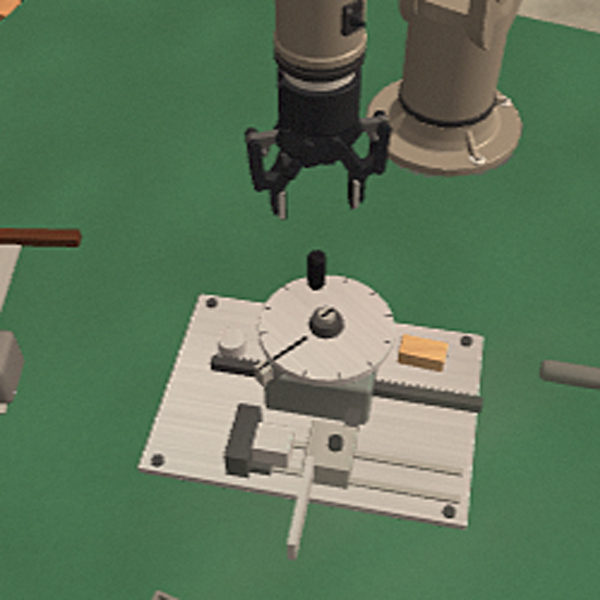

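The wheel hasn't moved since release: the index line still meets the pointer, the slot is parallel to it, and the hand is clear.

```bash
python3 -c "
from station import bot
print(bot.hand_in())"
```

```text
the job is handed in; nothing more can be done
None
```

The job is done and handed in at about 14 s of the 58 s allowed; no verdict was reported.

- **Clockwise:** I caged the crank handle loosely between the fingers and wound past the pointer. The block slid home about 1.89 rad clockwise of unit +x. I stopped at about 7.1–7.5 N at the handle against about 4.1 N for plain winding, so roughly 3–3.4 N extra. Force readings scattered by about 0.5 N or a little more, so that figure is approximate.
- **Counter-clockwise:** I wound back about 1.4 rad in that direction only, finishing in small nudges. I then backed the fingers off the handle, opened them and lifted clear.
- **Last checks, after letting go:** The index line measured −0.472 to −0.477 rad against −0.474 rad for the pointer line, with the extended line meeting the tab to within 0.1 mm. The final picture showed the spindle slot parallel to the index line. The block was still by the anvil, and the tin and offcut had not visibly moved.
- **Disagreements:** While the handle was still being pressed, different fits of the index line differed by up to about 0.016 rad; after release they agreed. All final angles come from the scene camera, because the arm blocked the top one.

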